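Make up the pressing load on the sprung scale

TASK

We are making up the pressing load for an old leather binding. Set the brass pressing weights upright on the pan of the sprung scale, one at a time and gently, letting go of each, until the pan's black pointer has sunk into the red band on the post; do not push the pan down past the band. Leave any brass weight that is not needed standing where it is.

Things in the scene. Friction and masses are not known exactly. Their poses are not given: they have to be found in the camera images.
- pan_mid (a point): Centre of the top of the sprung steel pan, 150 (x) by 230 mm (y), rim 5 mm high; z up. It only sinks straight down: 110 mm above the bench empty, about 13 mm lower per brass weight, settled in 0.5 s. Its black pointer, level with this point, leaves its +y side towards a white post (24 mm thick, 150 high, 165 mm from here along +y) whose red band spans 77 to 91 mm above the bench. Housing: green, no wider.
- brass_a_mid (a point): Centre of one of three like brass pressing weights standing on the bench: a cylinder 38 mm across and 40 high with a 22 mm knob on top, 56 mm high in all, about 0.42 kg; z is its axis, up. This point is 28 mm above its foot, on the plain cylinder: grip here. A dark steel weight of the same shape and a jar stand among them, 85 mm or more apart, and are not part of the job.
- brass_b_mid (a point): Centre of one of three like brass pressing weights standing on the bench: a cylinder 38 mm across and 40 high with a 22 mm knob on top, 56 mm high in all, about 0.42 kg; z is its axis, up. This point is 28 mm above its foot, on the plain cylinder: grip here. A dark steel weight of the same shape and a jar stand among them, 85 mm or more apart, and are not part of the job.
- brass_c_mid (a point): Centre of one of three like brass pressing weights standing on the bench: a cylinder 38 mm across and 40 high with a 22 mm knob on top, 56 mm high in all, about 0.42 kg; z is its axis, up. This point is 28 mm above its foot, on the plain cylinder: grip here. A dark steel weight of the same shape and a jar stand among them, 85 mm or more apart, and are not part of the job.
There are look-alikes about, which are no part of the job. What is shaped like the part that bears brass_b_mid but pink or turquoise is not meant.

How it is judged:
By the outcome, as a careful person would: the job done as asked, in the order asked, and still so for the second after the job is handed in, with the robot touching nothing.
It also fails if it takes over 54 s, if anything falls off the work surface, if the arm or the gripper's body presses on something with over 40 N, if the wrist force passes 120 N, or if a joint passes its speed limit or range.

ROBOT

A 6-joint arm with a two-finger parallel gripper is mounted at the origin on the work surface. World frame = base frame: x ahead of the robot, y to its left, z up, the work surface at z = 0. Lengths are in m, angles in degrees, forces in N, time in s.
With the tool pointing down it reaches from about 0.35 to 0.875 m from the base axis. Payload 4.2 kg.
Tool frame: the origin (TCP) lies at the very end of the fingers, on their centre line; the grasp point (between the pads) lies 19 mm behind it; z points along the fingers, y is the line along which they close (so a half turn about z gives the same grasp; the last joint's range is limited). The gripper opens to 87 mm and grips with 3 to 60 N. Pads are 19 mm wide; open, the fingers measure 117 mm over their backs; the gripper's body (75 mm by 190 mm) begins 51 mm behind the grasp point.
Start: joints at [87.926, 22.042, 0.453, 0, -68.411, -14.817], TCP at [0.182, 0.598, 0.223] pointing down, gripper open.
Joint ranges: [-179.83, 179.83], [-69.29, 118.12], [-61.27, 80.66], [-181.25, 117.63], [-171.15, -9.14], [-177.46, 177.46]. Speed limits (degrees/s): [159.86, 159.86, 180, 180, 180, 180].

INTERFACE

Orientations are given as a 3x3 rotation matrix whose columns are the frame's x, y, z axes.
In Python, from station import monitor, cams, ticket gives the robot as it stands.
- The arm moves only by the tool drive_tool, never from a script. Its argument "moves" is a list of rows, each an object with "delta_pos": the shift along the tool's x, y, z in mm, a list of three; "turn": the turn about the tool's z in rad; "claw": the opening, from 0 (shut) to 1 (fully open). A call has 1 to 12 rows; each row shifts and turns the commanded pose from where the row before left it, along the tool's axes as they then stand; what a row does not reach is not made up. A row lasts 1/8 s, in which the tool goes at most 62.5 mm and 10.7 degrees, less where a joint would pass 70% of its speed; a pose out of reach is approached as far as the arm can. A call is refused whole if a number of a shift passes 62.5 or a number of a turn 0.188, either way. A call with a gripper value outside its range is refused whole. The fingers move at their own pace and stop on an object; the grip force is fixed at half the most. Time passes only in rows, so rows that do not move let the fingers close. It gives the time, the measured TCP pose, the force, the opening and the grip force at its end, in the units of the state.
- monitor.sense(): the state, without advancing time (a new reading comes with each control period).
- cams.capture(name): name is "scene" or "side" or "wrist"; returns a dict with "color" (384x512x3 uint8, red, green, blue), "range_z" (384x512 float32, m along the optical axis (not along the pixel's ray), 0 where there is no reading), "vertical_fov" (degrees; the focal length in pixels is half the picture's height over the tangent of half this angle, whatever the lens; pixels are square), "cx", "cy" (the principal point, pixels), "dist" ([k1, k2, p1, p2, k3] as OpenCV has them; the pictures are not rectified), "extrinsics" (4x4, takes a point from camera to world coordinates). Camera axes: x right, y down, z forward; pixel columns grow to the right and rows downward; lengths in m; the calibration is good to about 2 mm. A picture is of the moment at which its call begins.
- ticket.finish_job(): hands the job in; it is judged then, once.
The state is a dict: "time_s": time; "joints": joint angles; "joint_velocities": joint speeds; "effort": joint torques, N m; "tcp_pos": TCP position; "ee_rot": TCP orientation; "wrist_force": force on the tool from outside, world axes, zero at the start; "moment": the same for the moment, N m; "gripper_width": opening from 0.0 (shut) to 1.0 (fully open); "gripper_force": force on a finger pad.
Only numpy, scipy, OpenCV 4.12 (cv2) and the standard library are available. Lean on these libraries where they do the work, as an engineer would, in place of code of your own. Each camera call takes 0.05 s, during which the arm holds its last target. There are 200 camera calls.

## Working session

There is one attempt and no reset: what is moved stays moved. The work goes in short steps, Python scripts to look and compute and a tool call to move; the robot and the scene stay as the last step left them, time stands still between calls to the robot, and variables do not carry over. Pictures are saved under pics/ and viewed, at most 10 in all, crops included, and the job is handed in when it is done.

Besides the shell and the picture viewer there is one more tool, called after "Emit:" in YAML: its name, and indented under it one key for each argument. drive_tool: Moves the arm, as the interface text tells. Its arguments: {"type":"object","properties":{"moves":{"type":"array","items":{"type":"object","properties":{"delta_pos":{"type":"array","items":{"type":"number"}},"turn":{"type":"number"},"claw":{"type":"number"}}}}},"required":["moves"]}

```bash
mkdir -p pics; cat > h.py <<'E'
import numpy as np, cv2
from station import monitor, cams, ticket
def cap(n):
    c=cams.capture(n); f=192/np.tan(np.radians(c["vertical_fov"])/2)
    c["K"]=np.array([[f,0,c["cx"]],[0,f,c["cy"]],[0,0,1]]); return c
def ray(c,px):
    p=cv2.undistortPoints(np.array(px,float).reshape(-1,1,2),c["K"],np.array(c["dist"],float)).reshape(-1,2)
    d=np.c_[p,np.ones(len(p))]@c["extrinsics"][:3,:3].T
    return c["extrinsics"][:3,3],d
def onplane(c,px,z):
    o,d=ray(c,px); return o+d*((z-o[2])/d[:,2])[:,None]
def cloud(c):
    h,w=c["range_z"].shape; u,v=np.meshgrid(np.arange(w),np.arange(h))
    o,d=ray(c,np.stack([u,v],-1).reshape(-1,2))
    return (o+d*c["range_z"].reshape(-1,1)).reshape(h,w,3)
E
python3 - <<'E'
from h import *
s=monitor.sense(); print(s["tcp_pos"],s["ee_rot"],s["gripper_width"],s["time_s"])
ims=[]
for n in("scene","side"):
    c=cap(n); ims.append(c["color"]); print(n,c["extrinsics"][:3,3],c["dist"])
    np.savez(f"{n}0.npz",**c)
cv2.imwrite("pics/a.png",cv2.cvtColor(ims[0],cv2.COLOR_RGB2BGR))
cv2.imwrite("pics/b.png",cv2.cvtColor(ims[1],cv2.COLOR_RGB2BGR))
E
```

```text
[0.18138621 0.59745108 0.22144539] [[ 9.56804173e-01 -2.90732616e-01 -5.67049333e-04]
 [-2.90733158e-01 -9.56801775e-01 -2.14342666e-03]
 [ 8.06102321e-05  2.21569962e-03 -9.99997542e-01]] 1.0006635006324562 0.0
scene [ 1.27098398 -0.07774387  0.65632278] [-0.13511316  0.          0.          0.          0.        ]
side [ 0.36577817 -0.84032139  0.89337172] [-0.14097832  0.          0.          0.          0.        ]
```

View pics/a.png

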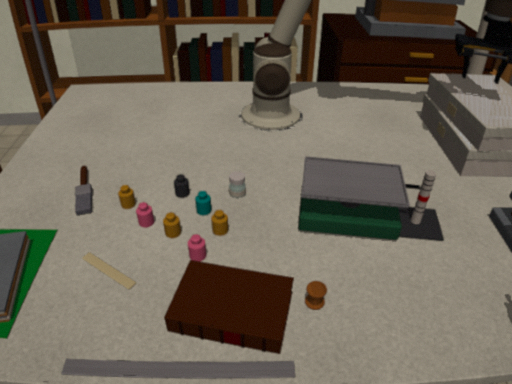

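View pics/b.png

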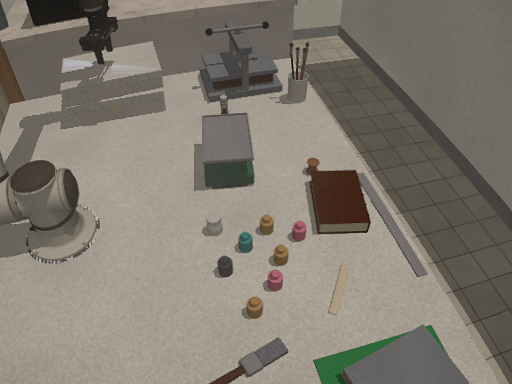

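Scene view: brass at about (126,197), (172,225) and (219,222). Look-alikes are pink (145,215) and (197,247), turquoise (203,203), dark steel (181,186), the jar (237,186) and a brown knob (316,295). The pan is at (353,183) and the post at (424,200). I choose the three amber ones. Next I measure them and check in one crop.

```bash
python3 - <<'E'
from h import *
for n in("scene","side"):
    c=dict(np.load(n+"0.npz")); P=cloud(c); hsv=cv2.cvtColor(c["color"],cv2.COLOR_RGB2HSV)
    H,S,V=[hsv[...,i].astype(int) for i in range(3)]
    m=((H>12)&(H<25)&(S>150)&(V>60)&(P[...,2]>0.005)&(P[...,2]<.08)).astype(np.uint8)
    m=cv2.morphologyEx(m,cv2.MORPH_CLOSE,np.ones((3,3)))
    k,l,st,ce=cv2.connectedComponentsWithStats(m)
    for i in range(1,k):
        if st[i,4]<60: continue
        q=P[l==i]; o=onplane(c,ce[i],0.028)[0]
        print(n,"brass",st[i],ce[i].round(1),"c@28mm",o.round(4),"zmax",q[:,2].max().round(3),"xy mid",((q.max(0)+q.min(0))/2).round(4),"ext",np.ptp(q,axis=0).round(3))
    a=(P[...,2]>0.100)&(P[...,2]<0.122)&(abs(P[...,1])<.6)&(P[...,0]>.2)&(P[...,0]<.95)&(S<70)
    k,l,st,ce=cv2.connectedComponentsWithStats(a.astype(np.uint8))
    i=1+np.argmax(st[1:,4]); q=P[l==i]; r=cv2.minAreaRect((q[:,:2]*1000).astype(np.float32)); print(n,"pan",st[i],r,np.median(q[:,2]))
    pl=np.percentile(q,[1,99],axis=0); print(pl.round(3))
    # post/ red band
    m=((H<8)|(H>172))&(S>130)&(V>80)&(P[...,2]>.05)&(P[...,2]<.12)
    q=P[m]; print("red",len(q),np.median(q,axis=0), q[:,2].min() if len(q) else 0)
c=dict(np.load("scene0.npz"))
cv2.imwrite("pics/c.png",cv2.cvtColor(cv2.resize(c["color"][160:270,100:450],None,fx=2.2,fy=2.2,interpolation=2),cv2.COLOR_RGB2BGR))
E
```

```text
scene brass [160  26   6  15  69] [162.6  32.8] c@28mm [-0.8613 -0.5133  0.028 ] zmax 0.081 xy mid [-0.8007 -0.5001  0.0442] ext [0.029 0.026 0.073]
scene brass [311  26   5  16  66] [313.   33.1] c@28mm [-0.8558  0.2548  0.028 ] zmax 0.081 xy mid [-0.7987  0.2467  0.0434] ext [0.023 0.023 0.076]
scene brass [502  68  10  14  99] [506.9  74. ] c@28mm [-0.3887  1.0748  0.028 ] zmax 0.656 xy mid [0.4697 0.4856 0.3392] ext [1.603 1.127 0.634]
scene brass [119 185  16  23 266] [126.2 196.3] c@28mm [ 0.4799 -0.3782  0.028 ] zmax 0.656 xy mid [ 0.8672 -0.2363  0.3303] ext [0.807 0.317 0.652]
scene brass [212 210  16  25 313] [219.5 222.4] c@28mm [ 0.5757 -0.1429  0.028 ] zmax 0.656 xy mid [ 0.9148 -0.1188  0.3308] ext [0.712 0.082 0.651]
scene brass [163 213  18  24 318] [171.5 224.9] c@28mm [ 0.5838 -0.2507  0.028 ] zmax 0.656 xy mid [ 0.9196 -0.1733  0.3299] ext [0.703 0.191 0.653]
scene brass [306 282  20  27 401] [315.8 294.5] c@28mm [0.7816 0.0497 0.028 ] zmax 0.656 xy mid [ 1.0158 -0.0055  0.3295] ext [0.51  0.144 0.654]
scene pan [ 301  157  132   51 4468] ((532.8970947265625, 189.7415771484375), (291.9060974121094, 156.3748016357422), 80.98260498046875) 0.10969815868552946
[[0.444 0.043 0.105]
 [0.614 0.317 0.116]]
red 113 [ 0.56514641 -0.18800292  0.05619095] 0.05047999818631188
side pan [ 202  104   52   61 2458] ((532.755859375, 181.89529418945312), (281.9562072753906, 149.77337646484375), 80.48499298095703) 0.109266472572426
[[0.444 0.038 0.105]
 [0.61  0.312 0.116]]
red 1 [0.54608008 0.31750634 0.08781939] 0.08781938766306996
```

View pics/c.png

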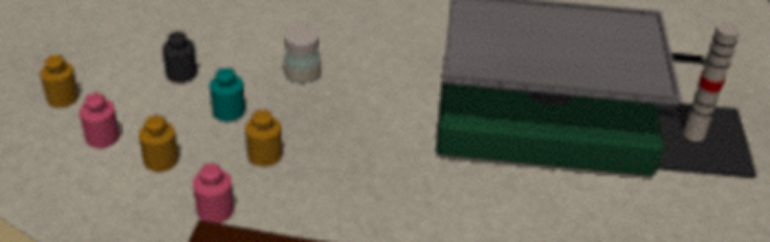

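The crop shows three plain amber weights at about (59,82), (158,142) and (263,138), clearly different from the pink, turquoise and dark ones. Next I refine the centres, neighbours and pan.

```bash
cat >> h.py <<'E'
from scipy.optimize import least_squares
def masks(c,P):
    hsv=cv2.cvtColor(c["color"],cv2.COLOR_RGB2HSV); H,S,V=[hsv[...,i].astype(int) for i in range(3)]
    return {"brass":(H>10)&(H<27)&(S>120),"pink":(H>150)&(S>80),"turq":(H>80)&(H<100)&(S>80),"dark":(V<60)}
def fitc(q):
    g=q[:,:2].mean(0)
    return least_squares(lambda p:np.hypot(*(q[:,:2]-p).T)-.019,g,loss="soft_l1",f_scale=.002).x
E
python3 - <<'E'
from h import *
Q={}
C={n:dict(np.load(n+"0.npz")) for n in("scene","side")}
for n,c in C.items():
    P=cloud(c); ok=(c["range_z"]>0)&(P[...,0]>.3)&(P[...,0]<.75)&(P[...,1]>-.5)&(P[...,1]<0)&(P[...,2]>.008)&(P[...,2]<.07)
    for k,m in masks(c,P).items():
        kk,l,st,ce=cv2.connectedComponentsWithStats((m&ok).astype(np.uint8))
        for i in range(1,kk):
            if st[i,4]<30: continue
            q=P[l==i]; b=q[(q[:,2]>.012)&(q[:,2]<.036)]
            print(n,k,st[i,4],ce[i].round(),"fit",fitc(b).round(4),"zmax",np.percentile(q[:,2],98).round(3))
    # jar
    hsv=cv2.cvtColor(c["color"],cv2.COLOR_RGB2HSV)
    q=P[(P[...,2]>.012)&(P[...,2]<.09)&(np.hypot(P[...,0]-.5,P[...,1]+.09)<.06)]; print("jarish",np.percentile(q,[5,95],axis=0).round(3))
    a=(P[...,2]>0.100)&(P[...,2]<0.122)&(P[...,1]>0)&(P[...,1]<.45)&(P[...,0]>.4)&(P[...,0]<.65)
    q=P[a]; 
    for y in (80.5,):
        t=np.radians(y); ey=np.array([np.cos(t),np.sin(t)]); ex=np.array([ey[1],-ey[0]])
    u=q[:,:2]@ex; v=q[:,:2]@ey
    h,e=np.histogram(v,np.arange(v.min()-.005,v.max()+.01,.005)); print("v hist",dict(zip(e.round(3),h)))
    core=(v>v.min()+.02)&(v<v.min()+.2); 
    # edges fit: u limits per v bin
    bins=np.arange(v.min()+.02,v.min()+.2,.01)
    lo=[];hi=[]
    for b in bins:
        w=u[(v>=b)&(v<b+.01)]
        lo.append(np.percentile(w,1));hi.append(np.percentile(w,99))
    print("u edges",np.median(lo),np.median(hi),"slopes",np.polyfit(bins,lo,1)[0],np.polyfit(bins,hi,1)[0])
    r=P[(P[...,2]>.125)&(P[...,2]<.148)&(P[...,1]>.2)&(P[...,1]<.45)&(P[...,0]>.45)&(P[...,0]<.7)]
    print("post",len(r),r.mean(0) if len(r) else 0)
E
```

```text
scene brass 267 [126. 196.] fit [ 0.4753 -0.3791] zmax 0.056
scene brass 313 [219. 222.] fit [ 0.571  -0.1439] zmax 0.056
scene brass 319 [172. 224.] fit [ 0.5777 -0.2512] zmax 0.057h.py:21: RuntimeWarning: Mean of empty slice.
  g=q[:,:2].mean(0)
  ret = um.true_divide(
Traceback (most recent call last):
  File "h.py", line 22, in fitc
    return least_squares(lambda p:np.hypot(*(q[:,:2]-p).T)-.019,g,loss="soft_l1",f_scale=.002).x
           ~~~~~~~~~~~~~^^^^^^^^^^^^^^^^^^^^^^^^^^^^^^^^^^^^^^^^^^^^^^^^^^^^^^^^^^^^^^^^^^^^^^
ValueError: Initial guess is outside of provided bounds
```

```bash
python3 - <<'E'
from h import *
C={n:dict(np.load(n+"0.npz")) for n in("scene","side")}
for n,c in C.items():
    P=cloud(c); ok=(c["range_z"]>0)&(P[...,0]>.3)&(P[...,0]<.75)&(P[...,1]>-.5)&(P[...,1]<0)&(P[...,2]>.008)&(P[...,2]<.07)
    for k,m in masks(c,P).items():
        kk,l,st,ce=cv2.connectedComponentsWithStats((m&ok).astype(np.uint8))
        for i in range(1,kk):
            q=P[l==i]; b=q[(q[:,2]>.012)&(q[:,2]<.036)]
            if st[i,4]<60 or len(b)<20: continue
            print(n,k,st[i,4],ce[i].round(),"fit",fitc(b).round(4),"zmax",np.percentile(q[:,2],98).round(3))
    q=P[(P[...,2]>.012)&(P[...,2]<.09)&(np.hypot(P[...,0]-.45,P[...,1]+.09)<.06)]; print("jarish",np.percentile(q,[5,95],axis=0).round(3) if len(q) else 0)
    a=(P[...,2]>0.100)&(P[...,2]<0.122)&(P[...,1]>0)&(P[...,1]<.45)&(P[...,0]>.4)&(P[...,0]<.65)
    q=P[a]; t=np.radians(80.5); ey=np.array([np.cos(t),np.sin(t)]); ex=np.array([ey[1],-ey[0]])
    u=q[:,:2]@ex; v=q[:,:2]@ey
    h,e=np.histogram(v,np.arange(.1,.5,.005)); k=h>0; print("v hist",*zip(e[:-1][k].round(3).tolist(),h[k].tolist()))
    bins=np.arange(.16,.32,.01); L=[np.percentile(u[(v>=b)&(v<b+.01)],[1,99]) for b in bins]; L=np.array(L)
    print("u edges",np.median(L,0),"slopes",np.polyfit(bins,L,1)[0])
    r=P[(P[...,2]>.125)&(P[...,2]<.148)&(P[...,1]>.2)&(P[...,1]<.45)&(P[...,0]>.45)&(P[...,0]<.7)]
    print("post",len(r),r.mean(0) if len(r) else 0)
E
```

```text
scene brass 267 [126. 196.] fit [ 0.4753 -0.3791] zmax 0.056
scene brass 313 [219. 222.] fit [ 0.571  -0.1439] zmax 0.056
scene brass 319 [172. 224.] fit [ 0.5777 -0.2512] zmax 0.057
scene pink 295 [144. 214.] fit [ 0.5415 -0.3208] zmax 0.055
scene pink 351 [196. 247.] fit [ 0.6488 -0.1887] zmax 0.057
scene turq 278 [203. 202.] fit [ 0.5007 -0.1879] zmax 0.055
scene dark 236 [181. 185.] fit [ 0.4316 -0.2483] zmax 0.055
jarish [[ 0.422 -0.124  0.015]
 [ 0.454 -0.088  0.056]]
v hist (0.125, 11) (0.13, 91) (0.135, 92) (0.14, 93) (0.145, 93) (0.15, 92) (0.155, 93) (0.16, 93) (0.165, 94) (0.17, 95) (0.175, 92) (0.18, 95) (0.185, 97) (0.19, 91) (0.195, 84) (0.2, 89) (0.205, 110) (0.21, 95) (0.215, 89) (0.22, 94) (0.225, 95) (0.23, 93) (0.235, 96) (0.24, 92) (0.245, 92) (0.25, 95) (0.255, 99) (0.26, 92) (0.265, 99) (0.27, 90) (0.275, 96) (0.28, 92) (0.285, 91) (0.29, 96) (0.295, 93) (0.3, 87) (0.305, 89) (0.31, 98) (0.315, 93) (0.32, 89) (0.325, 97) (0.33, 87) (0.335, 96) (0.34, 98) (0.345, 91) (0.35, 97) (0.355, 104) (0.36, 9) (0.365, 8) (0.37, 12) (0.375, 8) (0.38, 8) (0.385, 11) (0.39, 7
[... 589 characters left out ...]
, 55) (0.15, 67) (0.155, 56) (0.16, 52) (0.165, 56) (0.17, 52) (0.175, 60) (0.18, 55) (0.185, 44) (0.19, 64) (0.195, 53) (0.2, 46) (0.205, 57) (0.21, 48) (0.215, 61) (0.22, 45) (0.225, 48) (0.23, 50) (0.235, 46) (0.24, 48) (0.245, 56) (0.25, 50) (0.255, 47) (0.26, 48) (0.265, 48) (0.27, 45) (0.275, 45) (0.28, 43) (0.285, 47) (0.29, 48) (0.295, 49) (0.3, 45) (0.305, 43) (0.31, 39) (0.315, 53) (0.32, 38) (0.325, 42) (0.33, 42) (0.335, 44) (0.34, 40) (0.345, 39) (0.35, 53) (0.355, 83) (0.36, 13) (0.365, 3) (0.37, 3) (0.375, 2) (0.38, 3) (0.385, 3) (0.39, 2) (0.395, 9) (0.4, 16) (0.405, 8)
u edges [0.42107601 0.56848781] slopes [ 0.00292627 -0.00295444]
post 44 [0.55371016 0.31553385 0.1355164 ]
```

Emit:
drive_tool:
  moves:
    - {"delta_pos":[25,25,0],"turn":0,"claw":1}
    - {"delta_pos":[40,40,0],"turn":0,"claw":0.75}
    - {"delta_pos":[40,40,0],"turn":0,"claw":0.75}
    - {"delta_pos":[40,40,0],"turn":0,"claw":0.75}
    - {"delta_pos":[40,40,0],"turn":0,"claw":0.75}
    - {"delta_pos":[40,40,0],"turn":0,"claw":0.75}
    - {"delta_pos":[40,40,0],"turn":0,"claw":0.75}
    - {"delta_pos":[40,40,0],"turn":0,"claw":0.75}
    - {"delta_pos":[40,40,0],"turn":0,"claw":0.75}
    - {"delta_pos":[40,40,0],"turn":0,"claw":0.75}
    - {"delta_pos":[40,40,0],"turn":0,"claw":0.75}
    - {"delta_pos":[40,40,0],"turn":0,"claw":0.75}

```text
time_s: 1.6
tcp_pos: [0.4918, 0.0162, 0.2224]
ee_rot: [[0.957, -0.291, -0.0], [-0.291, -0.957, 0.0], [-0.0, 0.0, -1.0]]
wrist_force: [-0.2, 0.4, -0.4]
gripper_width: 0.749
gripper_force: 0.0
```

Emit:
drive_tool:
  moves:
    - {"delta_pos":[40,40,0],"turn":0,"claw":0.75}
    - {"delta_pos":[40,40,0],"turn":0,"claw":0.75}
    - {"delta_pos":[30,35,10],"turn":0,"claw":0.75}
    - {"delta_pos":[14,15,30],"turn":0,"claw":0.75}
    - {"delta_pos":[0,0,10],"turn":0,"claw":0.75}
    - {"delta_pos":[0,0,0],"turn":0,"claw":0.75}

```text
time_s: 2.35
tcp_pos: [0.5715, -0.1421, 0.1718]
ee_rot: [[0.957, -0.29, -0.002], [-0.29, -0.957, -0.0], [-0.002, 0.001, -1.0]]
wrist_force: [-0.4, 0.1, 0.1]
gripper_width: 0.748
gripper_force: 0.0
```

```bash
cat > look.py <<'E'
from h import *
import sys
s=monitor.sense(); R=np.array(s["ee_rot"]); t=np.array(s["tcp_pos"]); print("t",s["time_s"],t)
c=cap("wrist"); P=cloud(c); m=masks(c,P)["brass"]&(c["range_z"]>0)&(P[...,2]>.005)&(P[...,2]<.07)
k,l,st,ce=cv2.connectedComponentsWithStats(m.astype(np.uint8))
for i in range(1,k):
    if st[i,4]<300: continue
    q=P[l==i]
    kn=q[q[:,2]>.05]; sh=q[(q[:,2]>.037)&(q[:,2]<.043)]
    for nm,z in(("knob",kn),("shoulder",sh)):
        if len(z)>10:
            r=cv2.minEnclosingCircle((z[:,:2]*1000).astype(np.float32)); g=np.array(r[0])/1000
            D=np.r_[g,0]-np.r_[t[:2],0]; print(st[i],nm,g.round(4),"r",round(r[1],1),"zmed",np.median(z[:,2]).round(3),"tool dxy mm",(R.T@D*1000).round(1)[:2])
if len(sys.argv)>1: cv2.imwrite(sys.argv[1],cv2.cvtColor(c["color"],cv2.COLOR_RGB2BGR))
E
python3 look.py pics/w1.png
```

```text
t 2.35 [ 0.57153614 -0.14205659  0.17175046]
[ 335  126   48   41 1485] knob [ 0.5793 -0.2503] r 11.0 zmed 0.055 tool dxy mm [ 38.8 101.4]
[ 335  126   48   41 1485] shoulder [ 0.5796 -0.2498] r 18.5 zmed 0.04 tool dxy mm [ 39.  100.7]
[ 237  163   37   42 1207] knob [ 0.5716 -0.1423] r 10.9 zmed 0.055 tool dxy mm [0.1 0.2]
[ 237  163   37   42 1207] shoulder [ 0.5724 -0.1424] r 18.5 zmed 0.04 tool dxy mm [0.9 0.1]
[ 468  183   44   43 1408] knob [ 0.4767 -0.3707] r 7.7 zmed 0.053 tool dxy mm [-24.4 246.4]
[ 468  183   44   43 1408] shoulder [ 0.4766 -0.3773] r 18.5 zmed 0.04 tool dxy mm [-22.6 252.7]
```

View pics/w1.png

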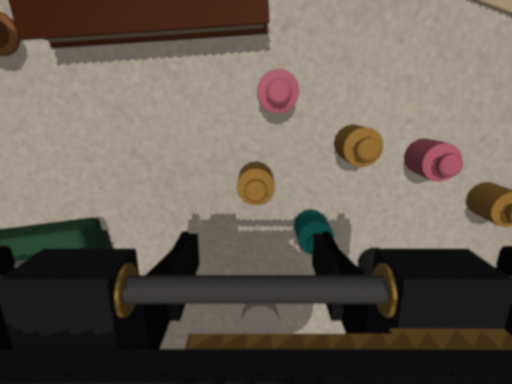

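Wrist view: the brass weight at (256,184) lies directly below the TCP. Its neighbours, turquoise (313,230) and pink (278,92), are clear of the fingers. I descend and grasp.

Emit:
drive_tool:
  moves:
    - {"delta_pos":[0.5,0,40],"turn":0,"claw":0.75}
    - {"delta_pos":[0,0,45],"turn":0,"claw":0.75}
    - {"delta_pos":[0,0,40],"turn":0,"claw":0.75}
    - {"delta_pos":[0,0,25],"turn":0,"claw":0.75}
    - {"delta_pos":[0,0,12],"turn":0,"claw":0.75}
    - {"delta_pos":[0,0,0],"turn":0,"claw":0.75}
    - {"delta_pos":[0,0,0],"turn":0,"claw":0.3}
    - {"delta_pos":[0,0,0],"turn":0,"claw":0.2}
    - {"delta_pos":[0,0,0],"turn":0,"claw":0.2}
    - {"delta_pos":[0,0,0],"turn":0,"claw":0.2}
    - {"delta_pos":[0,0,0],"turn":0,"claw":0.2}

```text
time_s: 3.78
tcp_pos: [0.5729, -0.1427, 0.0111]
ee_rot: [[0.957, -0.29, 0.0], [-0.29, -0.957, -0.0], [0.001, 0.0, -1.0]]
wrist_force: [-1.6, -0.5, 3.2]
gripper_width: 0.429
gripper_force: 30.0
```

Emit:
drive_tool:
  moves:
    - {"delta_pos":[0,0,-20],"turn":0,"claw":0.2}
    - {"delta_pos":[0,0,-45],"turn":0,"claw":0.2}
    - {"delta_pos":[0,0,-50],"turn":0,"claw":0.2}
    - {"delta_pos":[0,0,-40],"turn":0,"claw":0.2}
    - {"delta_pos":[-8,-25,0],"turn":0,"claw":0.2}
    - {"delta_pos":[-15,-45,0],"turn":0,"claw":0.2}
    - {"delta_pos":[-17,-50,0],"turn":0,"claw":0.2}
    - {"delta_pos":[-17,-50,0],"turn":0,"claw":0.2}
    - {"delta_pos":[-15,-45,0],"turn":0,"claw":0.2}
    - {"delta_pos":[-13,-40,0],"turn":0,"claw":0.2}
    - {"delta_pos":[-9.5,-24,0],"turn":0,"claw":0.2}
    - {"delta_pos":[0,0,0],"turn":0,"claw":0.2}

```text
time_s: 5.28
tcp_pos: [0.5621, 0.1534, 0.1638]
ee_rot: [[0.958, -0.288, -0.003], [-0.288, -0.958, -0.001], [-0.003, 0.001, -1.0]]
wrist_force: [0.5, -0.8, -5.1]
gripper_width: 0.427
gripper_force: 30.0
```

```bash
cat > pan.py <<'E'
from h import *
import sys
s=monitor.sense(); print("t",s["time_s"],np.array(s["tcp_pos"]).round(4),s["wrist_force"],s["gripper_width"])
c=cap("scene"); P=cloud(c)
y=P[...,1]; x=P[...,0]; z=P[...,2]; u=.986*(x-.528)-.165*(y-.158); v=.165*(x-.528)+.986*(y-.158)
in_=(abs(u)<.065)&(abs(v)<.1)&(z>.05)&(z<.118); print("pan z",np.median(z[in_]).round(4),in_.sum())
pt=(abs(u)<.02)&(v>.122)&(v<.145)&(z>.05)&(z<.125); print("pointer z",np.median(z[pt]) if pt.any() else None,pt.sum())
m=masks(c,P)["brass"]&(abs(u)<.075)&(abs(v)<.115)&(z>.05)
k,l,st,ce=cv2.connectedComponentsWithStats(m.astype(np.uint8))
for i in range(1,k):
    if st[i,4]>60: q=P[l==i]; print("brass",ce[i].round(),"pan uv",np.median(u[l==i]).round(3),np.median(v[l==i]).round(3),"z",np.percentile(q[:,2],[2,98]).round(3))
if len(sys.argv)>1: cv2.imwrite(sys.argv[1],cv2.cvtColor(cv2.resize(c["color"][100:270,250:480],None,fx=3,fy=3,interpolation=2),cv2.COLOR_RGB2BGR))
E
python3 pan.py pics/p1.png
```

```text
t 5.275 [0.5621 0.1534 0.1638] [ 0.50693513 -0.84923174 -5.10576332] 0.4267841484450098
pan z 0.1091 3444
pointer z 0.10952923750913668 43
brass [358. 133.] pan uv 0.056 -0.019 z [0.257 0.268]
brass [358. 164.] pan uv 0.045 -0.002 z [0.154 0.209]
```

View pics/p1.png

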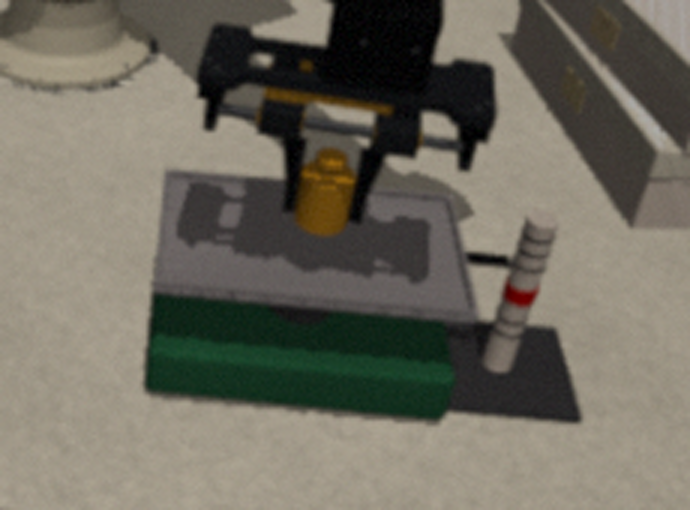

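The weight hangs upright over the pan, and the pointer stands above the red band. I lower slowly, letting the pan take the load.

Emit:
drive_tool:
  moves:
    - {"delta_pos":[0,0,20],"turn":0,"claw":0.2}
    - {"delta_pos":[0,0,14],"turn":0,"claw":0.2}
    - {"delta_pos":[0,0,4],"turn":0,"claw":0.2}
    - {"delta_pos":[0,0,3],"turn":0,"claw":0.2}
    - {"delta_pos":[0,0,3],"turn":0,"claw":0.2}
    - {"delta_pos":[0,0,3],"turn":0,"claw":0.2}
    - {"delta_pos":[0,0,3],"turn":0,"claw":0.2}
    - {"delta_pos":[0,0,2],"turn":0,"claw":0.2}
    - {"delta_pos":[0,0,2],"turn":0,"claw":0.2}
    - {"delta_pos":[0,0,0],"turn":0,"claw":0.2}
    - {"delta_pos":[0,0,0],"turn":0,"claw":0.2}

```text
time_s: 6.7
tcp_pos: [0.5638, 0.1519, 0.1118]
ee_rot: [[0.957, -0.29, 0.001], [-0.29, -0.957, 0.0], [0.001, -0.0, -1.0]]
wrist_force: [0.1, -0.7, -1.0]
gripper_width: 0.427
gripper_force: 30.0
```

Emit:
drive_tool:
  moves:
    - {"delta_pos":[0,0,1],"turn":0,"claw":0.2}
    - {"delta_pos":[0,0,0],"turn":0,"claw":0.5}
    - {"delta_pos":[0,0,0],"turn":0,"claw":0.65}
    - {"delta_pos":[0,0,0],"turn":0,"claw":0.7}
    - {"delta_pos":[0,0,0],"turn":0,"claw":0.7}
    - {"delta_pos":[0,0,-10],"turn":0,"claw":0.7}
    - {"delta_pos":[0,0,-30],"turn":0,"claw":0.7}
    - {"delta_pos":[0,0,-40],"turn":0,"claw":0.7}
    - {"delta_pos":[0,0,-20],"turn":0,"claw":0.7}
    - {"delta_pos":[0,0,0],"turn":0,"claw":0.7}

```text
time_s: 7.95
tcp_pos: [0.5644, 0.1523, 0.2131]
ee_rot: [[0.957, -0.29, 0.005], [-0.29, -0.957, 0.002], [0.004, -0.004, -1.0]]
wrist_force: [-0.3, 0.5, -0.5]
gripper_width: 0.699
gripper_force: 0.0
```

```bash
python3 pan.py
```

```text
t 7.95 [0.5644 0.1523 0.2131] [-0.33686197  0.49575702 -0.531836  ] 0.6993233665682869
pan z 0.0963 3191
pointer z 0.09617559858502456 42
brass [354. 109.] pan uv 0.057 -0.034 z [0.306 0.318]
brass [353. 185.] pan uv 0.046 -0.003 z [0.096 0.153]
```

The pan sank to 96 mm and the weight stands. Now the second brass weight at (0.5795,-0.250).

Emit:
drive_tool:
  moves:
    - {"delta_pos":[7,20,0],"turn":0,"claw":0.7}
    - {"delta_pos":[15,44,0],"turn":0,"claw":0.7}
    - {"delta_pos":[18,52,0],"turn":0,"claw":0.7}
    - {"delta_pos":[18,52,0],"turn":0,"claw":0.7}
    - {"delta_pos":[18,52,0],"turn":0,"claw":0.7}
    - {"delta_pos":[18,52,0],"turn":0,"claw":0.7}
    - {"delta_pos":[17,50,0],"turn":0,"claw":0.7}
    - {"delta_pos":[13,38,10],"turn":0,"claw":0.7}
    - {"delta_pos":[7,20,20],"turn":0,"claw":0.7}
    - {"delta_pos":[0,0,15],"turn":0,"claw":0.7}
    - {"delta_pos":[0,0,0],"turn":0,"claw":0.7}

```text
time_s: 9.38
tcp_pos: [0.5768, -0.249, 0.1629]
ee_rot: [[0.957, -0.29, -0.005], [-0.29, -0.957, 0.001], [-0.005, 0.0, -1.0]]
wrist_force: [0.5, 0.2, 0.7]
gripper_width: 0.7
gripper_force: 0.0
```

```bash
python3 look.py
```

```text
t 9.375 [ 0.57684613 -0.24895597  0.16290644]
[ 238  161   38   43 1279] knob [ 0.5792 -0.2507] r 10.9 zmed 0.055 tool dxy mm [2.7 1. ]
[ 238  161   38   43 1279] shoulder [ 0.5798 -0.2509] r 18.3 zmed 0.04 tool dxy mm [3.4 1. ]
[ 377  217   49   31 1144] knob [ 0.4809 -0.3792] r 9.9 zmed 0.054 tool dxy mm [-54.1 152.5]
[ 377  217   49   31 1144] shoulder [ 0.4781 -0.3783] r 18.5 zmed 0.04 tool dxy mm [-56.9 152.4]
```

Emit:
drive_tool:
  moves:
    - {"delta_pos":[1.5,0.5,40],"turn":0,"claw":0.7}
    - {"delta_pos":[0,0,45],"turn":0,"claw":0.7}
    - {"delta_pos":[0,0,37],"turn":0,"claw":0.7}
    - {"delta_pos":[0,0,20],"turn":0,"claw":0.7}
    - {"delta_pos":[0,0,10],"turn":0,"claw":0.7}
    - {"delta_pos":[0,0,0],"turn":0,"claw":0.7}
    - {"delta_pos":[0,0,0],"turn":0,"claw":0.3}
    - {"delta_pos":[0,0,0],"turn":0,"claw":0.2}
    - {"delta_pos":[0,0,0],"turn":0,"claw":0.2}
    - {"delta_pos":[0,0,0],"turn":0,"claw":0.2}
    - {"delta_pos":[0,0,0],"turn":0,"claw":0.2}

```text
time_s: 10.8
tcp_pos: [0.5799, -0.251, 0.0143]
ee_rot: [[0.957, -0.29, 0.001], [-0.29, -0.957, -0.0], [0.001, 0.0, -1.0]]
wrist_force: [-0.5, 1.1, 4.6]
gripper_width: 0.424
gripper_force: 30.0
```

Emit:
drive_tool:
  moves:
    - {"delta_pos":[0,0,-20],"turn":0,"claw":0.2}
    - {"delta_pos":[0,0,-50],"turn":0,"claw":0.2}
    - {"delta_pos":[0,0,-50],"turn":0,"claw":0.2}
    - {"delta_pos":[-10,-20,-45],"turn":0,"claw":0.2}
    - {"delta_pos":[-25,-45,0],"turn":0,"claw":0.2}
    - {"delta_pos":[-28,-50,0],"turn":0,"claw":0.2}
    - {"delta_pos":[-28,-50,0],"turn":0,"claw":0.2}
    - {"delta_pos":[-28,-50,0],"turn":0,"claw":0.2}
    - {"delta_pos":[-28,-50,0],"turn":0,"claw":0.2}
    - {"delta_pos":[-27,-50,0],"turn":0,"claw":0.2}
    - {"delta_pos":[-20,-37,0],"turn":0,"claw":0.2}
    - {"delta_pos":[-10,-20,0],"turn":0,"claw":0.2}

```text
time_s: 12.3
tcp_pos: [0.4907, 0.1662, 0.177]
ee_rot: [[0.957, -0.289, -0.003], [-0.289, -0.957, -0.001], [-0.003, 0.001, -1.0]]
wrist_force: [0.4, -0.6, -4.3]
gripper_width: 0.427
gripper_force: 30.0
```

Emit:
drive_tool:
  moves:
    - {"delta_pos":[0,0,0],"turn":0,"claw":0.2}
    - {"delta_pos":[0,0,0],"turn":0,"claw":0.2}

```text
time_s: 12.55
tcp_pos: [0.4918, 0.1638, 0.1776]
ee_rot: [[0.957, -0.291, -0.002], [-0.291, -0.957, -0.001], [-0.002, 0.002, -1.0]]
wrist_force: [0.6, -0.0, -4.2]
gripper_width: 0.433
gripper_force: 30.0
```

Emit:
drive_tool:
  moves:
    - {"delta_pos":[0,0,20],"turn":0,"claw":0.2}
    - {"delta_pos":[0,0,25],"turn":0,"claw":0.2}
    - {"delta_pos":[0,0,12],"turn":0,"claw":0.2}
    - {"delta_pos":[0,0,4],"turn":0,"claw":0.2}
    - {"delta_pos":[0,0,3],"turn":0,"claw":0.2}
    - {"delta_pos":[0,0,3],"turn":0,"claw":0.2}
    - {"delta_pos":[0,0,3],"turn":0,"claw":0.2}
    - {"delta_pos":[0,0,3],"turn":0,"claw":0.2}
    - {"delta_pos":[0,0,2],"turn":0,"claw":0.2}
    - {"delta_pos":[0,0,2],"turn":0,"claw":0.2}
    - {"delta_pos":[0,0,0],"turn":0,"claw":0.2}
    - {"delta_pos":[0,0,0],"turn":0,"claw":0.2}

```text
time_s: 14.05
tcp_pos: [0.4929, 0.1648, 0.1018]
ee_rot: [[0.957, -0.29, 0.001], [-0.29, -0.957, 0.001], [0.001, -0.001, -1.0]]
wrist_force: [0.8, 0.3, -0.7]
gripper_width: 0.427
gripper_force: 30.0
```

```bash
python3 pan.py
```

```text
t 14.05 [0.4929 0.1648 0.1018] [ 0.79548084  0.29142315 -0.74942491] 0.4265541641067895
pan z 0.087 3141
pointer z 0.0869925455246281 43
brass [352. 142.] pan uv -0.014 -0.018 z [0.195 0.207]
brass [352. 180.] pan uv 0.035 -0.004 z [0.091 0.144]
```

Emit:
drive_tool:
  moves:
    - {"delta_pos":[0,0,1],"turn":0,"claw":0.2}
    - {"delta_pos":[0,0,1],"turn":0,"claw":0.2}
    - {"delta_pos":[0,0,0],"turn":0,"claw":0.5}
    - {"delta_pos":[0,0,0],"turn":0,"claw":0.65}
    - {"delta_pos":[0,0,0],"turn":0,"claw":0.7}
    - {"delta_pos":[0,0,0],"turn":0,"claw":0.7}
    - {"delta_pos":[0,0,-10],"turn":0,"claw":0.7}
    - {"delta_pos":[0,0,-30],"turn":0,"claw":0.7}
    - {"delta_pos":[0,0,-45],"turn":0,"claw":0.7}
    - {"delta_pos":[0,0,-45],"turn":0,"claw":0.7}
    - {"delta_pos":[0,0,-30],"turn":0,"claw":0.7}
    - {"delta_pos":[0,0,0],"turn":0,"claw":0.7}

```text
time_s: 15.6
tcp_pos: [0.4938, 0.1651, 0.2632]
ee_rot: [[0.957, -0.29, 0.006], [-0.29, -0.957, 0.004], [0.005, -0.005, -1.0]]
wrist_force: [-0.4, -0.4, -0.6]
gripper_width: 0.702
gripper_force: 0.0
```

```bash
python3 pan.py pics/p2.png
```

```text
t 15.6 [0.4938 0.1651 0.2632] [-0.36972777 -0.35542439 -0.63759411] 0.7024924002983866
pan z 0.0833 3098
pointer z 0.08304486257696592 42
brass [357.  70.] pan uv -0.015 -0.031 z [0.347 0.368]
brass [352. 182.] pan uv 0.036 -0.003 z [0.086 0.14 ]
```

View pics/p2.png

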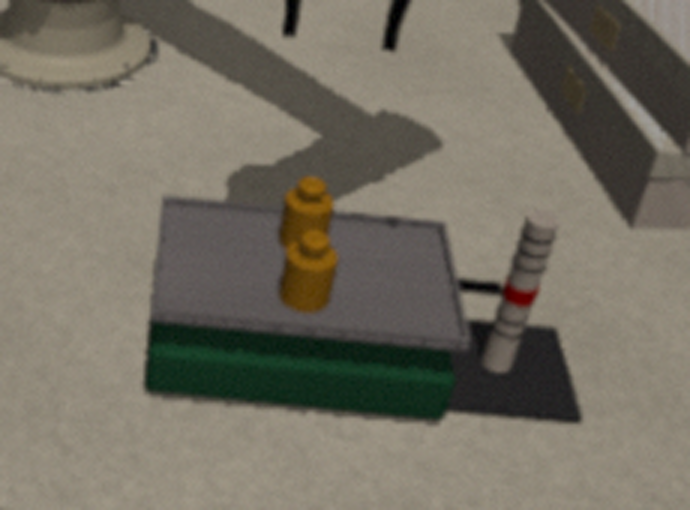

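Both weights stand upright on the pan, at (308,215) and (310,272) in the crop. The pointer at (480,287) is level with the red band at (520,295), measured at 83 mm, well inside 77–91 mm. The third brass weight was not touched and the gripper is clear.

```bash
python3 -c "
from station import ticket
print(ticket.finish_job())"
```

```text
the job is handed in; nothing more can be done
None
```

I set two brass weights upright on the pan, one at a time; the pointer settled at about 83 mm, inside the red band (77–91 mm), the third weight stayed where it was, and the job was handed in at about 15.6 s of the 54 s allowed.

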